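# Shut the torch's gas valve under the bench shelf

## Robot

A 7-joint arm with a two-finger parallel gripper is mounted at the origin on the work surface. World frame = base frame: x ahead of the robot, y to its left, z up, the work surface at z = 0. Lengths are in m, angles in rad, forces in N, time in s.
With the tool pointing down it reaches from about 0.425 to 0.875 m from the base axis. Payload 8.4 kg.
Tool frame: the origin (TCP) lies midway between the tips of the shut fingers; the grasp point (between the pads) lies 19 mm behind it; z points along the fingers, y is the line along which they close (so a half turn about z gives the same grasp; the last joint's range is limited). The gripper opens to 87 mm and grips with 3 to 60 N. Pads are 19 mm wide; open, the fingers measure 117 mm over their backs; the gripper's body (75 mm by 190 mm) begins 51 mm behind the grasp point.
Start: joints at [1.086, 0.333, 0.04, 1.465, -0.013, 1.343, -0.059], TCP at [0.245, -0.602, 0.223] pointing down, gripper open.
Joint ranges: [-2.58, 2.58], [-0.38, 2.09], [-1.3, 1.39], [0.25, 2.4], [-1.5, 4.64], [0.08, 2.09], [-2.65, 2.65]. Speed limits (rad/s): [2.22, 2.22, 2.79, 2.79, 3.14, 3.14, 3.14].

## Interface

Orientations are given as a 3x3 rotation matrix whose columns are the frame's x, y, z axes.
In Python, from rig import monitor, cams, workorder gives the robot as it stands. The module is installed in compiled form; this text tells all that it offers.
- The arm moves only by the tool send_rows, never from a script. Its argument "motion" is a list of rows, each a list of 3 entries, a list of its own where there are three numbers: the closure, from 0 (fully open) to 1 (shut), then the shift along the tool's x, y, z in units of 0.2 m (1.0 is 0.2 m), then the turn, a rotation vector about the tool's x, y, z in units of 90 degrees (1.0 is 90 degrees). A call has 1 to 5 rows; each row is the pose to reach, as a shift and turn from the pose commanded when the call began, along the tool's axes at that moment; what a row does not reach only later rows make up. A row lasts 1/10 s, in which the tool goes at most 50 mm and 8.59 degrees, less where a joint would pass 70% of its speed; a pose out of reach is approached as far as the arm can. A call with a number of a shift or a turn outside -1 to 1 is refused whole. A call with a gripper value outside its range is refused whole. The fingers move at their own pace and stop on an object; "squeeze" is the grip in N (left out, the last holds). Time passes only in rows, so rows that repeat a pose let the fingers close. It gives the time, the measured TCP pose, the force, the opening and the grip force at its end, in the units of the state.
- monitor.sense(): the state, without advancing time (a new reading comes with each control period).
- cams.read_camera(name): name is "scene" or "top"; returns a dict with "pixels" (400x640x3 uint8, red, green, blue), "range_z" (400x640 float32, m along the optical axis (not along the pixel's ray), 0 where there is no reading), "camera_matrix" (3x3 intrinsics, pixels), "extrinsics" (4x4, takes a point from world to camera coordinates). Camera axes: x right, y down, z forward; pixel columns grow to the right and rows downward; lengths in m; the calibration is good to about 2 mm. A picture is of the moment at which its call begins.
- workorder.close_job(): hands the job in; it is judged then, once.
The state is a dict: "time_s": time; "joint_pos": joint angles; "dq": joint speeds; "joint_efforts": joint torques, N m; "eef_pos": TCP position; "tool_rot": TCP orientation; "ft_force": force on the tool from outside, world axes, zero at the start; "torque": the same for the moment, N m; "grip_width": finger opening in m; "finger_force": force on a finger pad.
Only numpy, scipy, OpenCV 4.12 (cv2) and the standard library are available. Lean on these libraries where they do the work, as an engineer would, in place of code of your own. Each camera call takes 0.05 s, during which the arm holds its last target. There are 200 camera calls.

## Task

The torch is put away for the night: shut its gas valve. Two valves hang on the underside of the raised bench shelf, their wing handles sticking out past its front edge; turn the one directly below the torch clockwise (seen from above) all the way to its stop. Leave the other valve as it is, do not disturb the things standing about, and let go at the end.

Things in the scene. Friction and masses are not known exactly. Their poses are not given: they have to be found in the camera images.
- stand: Raised bench shelf, fixed: brown board 220 deep (x) x 540 wide (y) x 18 mm with darker edges, underside 160 mm above the bench, on two dark side panels at y = +-255 mm (x from -50 to 110, 18 thick). Origin on the bench under the board's centre; the front edge, x = -110 mm, faces the robot. Open front and back. Two valves hang under it near the front edge, y = +130 (left) and -130 mm (right).
- valve_left_axis (a point): Point on the vertical turning axis of the left valve, at half height of its wing handle, 125 mm above the bench, 30 mm behind the shelf's front edge. Axes as the stand's.
- valve_right_axis (a point): The same for the right valve.
- valve_left_grip (a point): Point on the left valve's wing handle, 88 mm out from the axis, at half height of the wing; always in front of the shelf's edge. The wing is a straight black bar on edge, 16 mm thick, 24 mm high (113 to 137 mm above the bench), reaching 113 mm out from the axis; at the axis are a hub 44 mm across, 30 mm high, and above it a 40 mm square brass body. x axis: along the wing towards the axis; z up.
- valve_right_grip (a point): The same point on the right valve's identical wing handle.
- valve_left (a joint): Turn of the left valve, rad: 0 fully open, 1.5 shut at its stop, growing clockwise seen from above. At 0 the wing points 0.75 rad to the right (-y) of straight out from the shelf's front, at 0.75 straight out (stand's -x), at 1.5 it points 0.75 rad to the left (+y). Stiff by friction (0.15 N m, some 2 N at the grip point); stays where it is left. Starts between 0 and 0.5.
- valve_right (a joint): The same for the right valve.
- torch: Black bench torch, loose, standing upright on the shelf: 85 mm square steel foot, black body 48 mm across, T-shaped steel head, 155 mm high, 0.55 kg. Origin at the centre of its underside. It stands towards the back of the shelf above one of the two valves (within 20 mm sideways): that valve is the one to shut.
- flask: Green glass bottle, 76 mm across, 162 mm high, loose, upright on the shelf above the other valve. Origin at the centre of its underside.
- oilstone: Grey oilstone lying on the bench near or under the front edge of the shelf, 55 x 200 x 25 mm, loose. Origin under its centre.
- tin: Round metal jar, 72 mm across, 50 mm high, loose on the bench before the shelf. Origin under its centre.
- clamp: Turned wooden ring-clamp handle standing on end on the shelf between torch and bottle, 56 mm across, 110 mm high, loose. Origin under its centre.
Mind the look-alikes: they are no part of the job. Of the things shaped like the torch, the black one is meant.

How it is judged:
By the outcome, as a careful person would: the job done as asked, in the order asked, and still so for the second after the job is handed in, with the robot touching nothing.
It also fails if it takes over 38 s, if anything falls off the work surface, if the arm or the gripper's body presses on something with over 40 N, if the wrist force passes 120 N, or if a joint passes its speed limit or range.

## Working session

There is one attempt and no reset: what is moved stays moved. The work goes in short steps, Python scripts to look and compute and a tool call to move; the robot and the scene stay as the last step left them, time stands still between calls to the robot, and variables do not carry over. Pictures are saved under pics/ and viewed, at most 10 in all, crops included, and the job is handed in when it is done.

Besides the shell and the picture viewer there is one more tool, called after "Emit:" as name(argument=value, ...), one argument or row to a line, values as JSON. send_rows: Moves the arm, as the interface text tells. Shifts and turns lie within -1 to 1; 1 stands for 0.2 m of shift or 90 degrees of turn. Its arguments: {"type":"object","properties":{"motion":{"type":"array","items":{"type":"array"}},"squeeze":{"type":"number"}},"required":["motion"]}

```bash
mkdir -p pics; python3 - <<'E'
from rig import monitor, cams
import cv2,numpy as np
s=monitor.sense(); print({k:np.round(v,3).tolist() for k,v in s.items()})
for n in("scene","top"):
    r=cams.read_camera(n); cv2.imwrite(f"pics/{n}0.png",r["pixels"][:,:,::-1]); np.savez(f"{n}0.npz",**r)
    print(n,r["camera_matrix"].tolist(),np.round(r["extrinsics"],3).tolist())
E
```

```text
{'time_s': 0.0, 'joint_pos': [1.086, 0.334, 0.04, 1.466, -0.013, 1.343, -0.058], 'dq': [0.001, 0.0, -0.002, -0.001, -0.002, 0.001, 0.0], 'joint_efforts': [0.001, -65.637, 1.335, -40.379, -0.06, 0.045, 0.0], 'eef_pos': [0.244, -0.602, 0.222], 'tool_rot': [[0.927, 0.376, -0.001], [0.376, -0.927, 0.001], [-0.0, -0.002, -1.0]], 'ft_force': [-0.017, 1.338, 0.18], 'torque': [0.008, 0.01, -0.029], 'finger_force': 0.0, 'grip_width': 0.087}
scene [[378.4578285963099, 0.0, 319.88322387882914], [0.0, 378.4578285963099, 205.64052602159333], [0.0, 0.0, 1.0]] [[0.767, 0.641, -0.012, -0.414], [0.533, -0.648, -0.545, -0.317], [-0.358, 0.411, -0.838, 1.28], [0.0, 0.0, 0.0, 1.0]]
top [[368.20114515256415, 0.0, 321.93903676883355], [0.0, 368.20114515256415, 194.85855013670795], [0.0, 0.0, 1.0]] [[0.025, -1.0, -0.014, -0.104], [-0.983, -0.022, -0.182, 0.617], [0.182, 0.018, -0.983, 0.888], [0.0, 0.0, 0.0, 1.0]]
```

View pics/scene0.png

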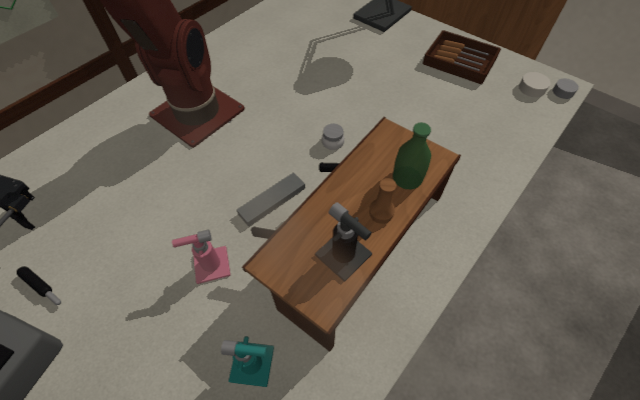

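View pics/top0.png

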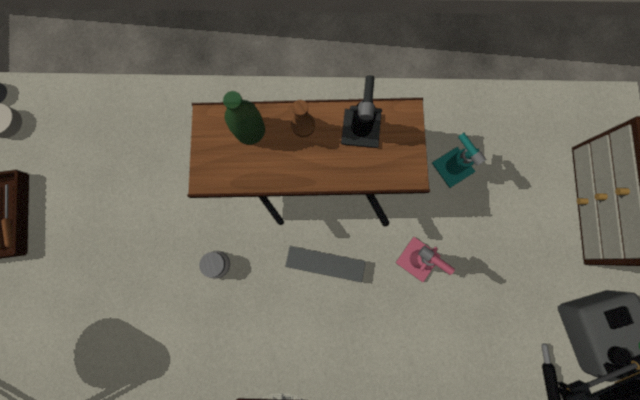

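The torch (top view, about 362,125) stands above the right valve. That valve's wing runs from (367,195) to (386,224) in the top view. The left wing runs (262,196)–(282,224), and the oilstone lies at (328,263) and the tin at (214,264). Next I measure the board and the wing.

```bash
cat > h.py <<'E'
import numpy as np,cv2
def load(n):
    r=np.load(n+".npz"); return {k:r[k] for k in r}
def ray(r,uv,z):
    uv=np.atleast_2d(uv).astype(float); R=r["extrinsics"][:3,:3];t=r["extrinsics"][:3,3];c=-R.T@t
    d=np.c_[uv,np.ones(len(uv))]@np.linalg.inv(r["camera_matrix"]).T@R
    return c+d*((z-c[2])/d[:,2])[:,None]
def pts(r):
    v,u=np.mgrid[:400,:640]; z=r["range_z"]; K=r["camera_matrix"];R=r["extrinsics"][:3,:3];t=r["extrinsics"][:3,3]
    p=np.stack([(u-K[0,2])/K[0,0]*z,(v-K[1,2])/K[1,1]*z,z],-1)
    P=(p-t)@R; P[z==0]=np.nan; return P
E
python3 - <<'E'
from h import *
for n in("top0","scene0"):
    r=load(n);P=pts(r);px=r["pixels"].astype(int);hsv=cv2.cvtColor(r["pixels"],cv2.COLOR_RGB2HSV)
    # board top
    m=(abs(P[...,2]-.178)<.008)&(px[...,0]-px[...,2]>25)
    m=m.astype(np.uint8);k,l,s,_=cv2.connectedComponentsWithStats(m);i=1+s[1:,4].argmax();m=l==i
    print(n,"board z",np.median(P[m][:,2]).round(4))
    uv=np.argwhere(m)[:,::-1].astype(np.float32); w=ray(r,uv,.178)[:,:2].astype(np.float32)
    rc=cv2.minAreaRect(w);print(" rect",rc,cv2.boxPoints(rc).round(3).tolist())
    # dark bars between 0.1 and 0.15
    m=(px.max(-1)<70)&(P[...,2]>.10)&(P[...,2]<.15)&(P[...,0]>.3)&(P[...,0]<.8)&(abs(P[...,1])<.5)
    k,l,s,c=cv2.connectedComponentsWithStats(m.astype(np.uint8))
    for i in range(1,k):
        if s[i,4]<25: continue
        q=l==i;uv=np.argwhere(q)[:,::-1];z=np.nanpercentile(P[q][:,2],[10,50,90]).round(3)
        w=ray(r,uv,.137)[:,:2];f=cv2.fitLine(w.astype(np.float32),cv2.DIST_L2,0,.01,.01).ravel();t=(w-f[2:])@f[:2]
        print(" bar",s[i].tolist(),z,"ends",(f[2:]+f[:2]*t.min()).round(3),(f[2:]+f[:2]*t.max()).round(3),"dir",f[:2].round(3))
    # everything else: torch/stones
    for nm,mm in dict(tin_stone=(P[...,2]>.015)&(P[...,2]<.07)&(abs(P[...,1])<.45)&(P[...,0]>.25)&(P[...,0]<.7)).items():
        k,l,s,c=cv2.connectedComponentsWithStats(mm.astype(np.uint8))
        for i in range(1,k):
            if s[i,4]>150: p=P[l==i];print(" ",nm,np.percentile(p,[3,50,97],axis=0).round(3).tolist())
r=load("top0");P=pts(r);dark=(r["pixels"].max(-1)<60)&(P[...,2]>.19)&(P[...,0]>.5)&(abs(P[...,1])<.5)
print("torch",np.percentile(P[dark],[5,50,95],axis=0).round(3).tolist())
E
```

```text
top0 board z 0.178
 rect ((0.7092309594154358, -0.05506742000579834), (0.22341883182525635, 0.5391483902931213), 2.427572727203369) [[0.5860000252723694, 0.20999999344348907], [0.609000027179718, -0.32899999618530273], [0.8320000171661377, -0.3199999928474426], [0.8090000152587891, 0.21899999678134918]]
 bar [456, 149, 16, 17, 127] [0.101 0.114 0.123] ends [ 0.685 -0.413] [ 0.719 -0.433] dir [ 0.866 -0.501]
 bar [365, 194, 24, 32, 274] [0.129 0.137 0.139] ends [ 0.538 -0.242] [ 0.612 -0.198] dir [0.862 0.507]
 bar [259, 196, 25, 29, 209] [0.134 0.137 0.139] ends [ 0.535 -0.   ] [0.6   0.051] dir [0.783 0.623]
  tin_stone [[0.414, -0.193, 0.022], [0.447, -0.101, 0.025], [0.481, -0.008, 0.028]]
  tin_stone [[0.409, 0.153, 0.019], [0.438, 0.178, 0.049], [0.468, 0.211, 0.053]]
scene0 board z 0.1785
 rect ((0.7104262113571167, -0.05644837021827698), (0.22454603016376495, 0.5438668131828308), 2.397089958190918) [[0.5870000123977661, 0.210999995470047], [0.6100000143051147, -0.3330000042915344], [0.8339999914169312, -0.3230000138282776], [0.8109999895095825, 0.2199999988079071]]
 bar [319, 
[... 230 characters left out ...]
0.117 0.13 ] ends [ 0.68  -0.326] [ 0.804 -0.321] dir [0.999 0.039]
 bar [242, 336, 9, 9, 27] [0.103 0.114 0.116] ends [ 0.703 -0.422] [ 0.718 -0.431] dir [ 0.869 -0.495]
 bar [232, 353, 15, 6, 56] [0.12  0.135 0.148] ends [ 0.709 -0.461] [ 0.73  -0.446] dir [0.831 0.557]
 bar [236, 355, 17, 15, 82] [0.101 0.114 0.12 ] ends [ 0.73 -0.47] [ 0.739 -0.437] dir [0.264 0.965]
  tin_stone [[0.412, 0.15, 0.017], [0.445, 0.172, 0.049], [0.47, 0.208, 0.054]]
  tin_stone [[0.413, -0.197, 0.018], [0.449, -0.108, 0.025], [0.483, -0.011, 0.029]]
  tin_stone [[0.466, -0.367, 0.018], [0.484, -0.35, 0.044], [0.488, -0.324, 0.069]]
torch [[0.712, -0.189, 0.197], [0.736, -0.032, 0.265], [0.774, 0.086, 0.332]]
```

Emit:
send_rows(
  motion=[
    [1, [0.2, -0.08, -0.03], [0, 0, 0.05]],
    [1, [0.4, -0.17, -0.06], [0, 0, 0.1]],
    [1, [0.6, -0.25, -0.1], [0, 0, 0.15]],
    [1, [0.8, -0.34, -0.14], [0, 0, 0.2]],
    [1, [1.0, -0.42, -0.14], [0, 0, 0.245]],
  ],
  squeeze=10,
)

```text
time_s: 0.6
eef_pos: [0.3995, -0.4479, 0.2515]
tool_rot: [[1.0, -0.002, 0.001], [-0.002, -1.0, -0.001], [0.001, 0.001, -1.0]]
ft_force: [-0.0, -0.7, 0.1]
grip_width: 0.0551
finger_force: 0.0
```

Emit:
send_rows(
  motion=[
    [1, [0.17, -0.17, 0], [0, 0, 0]],
    [1, [0.34, -0.34, 0], [0, 0, 0]],
    [1, [0.51, -0.51, 0], [0, 0, 0]],
    [1, [0.68, -0.68, 0], [0, 0, 0]],
    [1, [0.835, -0.845, 0], [0, 0, 0]],
  ],
)

```text
time_s: 1.1
eef_pos: [0.5663, -0.278, 0.2502]
tool_rot: [[1.0, 0.001, -0.0], [0.001, -1.0, 0.0], [-0.0, -0.0, -1.0]]
ft_force: [0.9, -0.4, 0.1]
grip_width: 0.0151
finger_force: 0.0
```

Emit:
send_rows(
  motion=[
    [1, [0, 0, 0.2], [0, 0, 0]],
    [1, [0, 0, 0.4], [0, 0, 0]],
    [1, [0, 0, 0.55], [0, 0, 0]],
    [1, [0, 0, 0.65], [0, 0, 0]],
    [1, [0, 0, 0.65], [0, 0, 0]],
  ],
)

```text
time_s: 1.6
eef_pos: [0.5629, -0.2791, 0.1168]
tool_rot: [[1.0, 0.001, -0.006], [0.001, -1.0, 0.003], [-0.006, -0.003, -1.0]]
ft_force: [-0.7, -1.0, -0.1]
grip_width: 0.0003
finger_force: 0.0
```

```bash
python3 - <<'E'
from rig import monitor, cams
import cv2,numpy as np
s=monitor.sense(); print({k:np.round(s[k],4).tolist() for k in("eef_pos","ft_force","grip_width","joint_pos")})
o=[]
for n in("scene","top"):
    r=cams.read_camera(n); np.savez(f"{n}1.npz",**r); o.append(cv2.resize(r["pixels"][100:300,180:480,::-1],(600,400)) if n=="scene" else cv2.resize(r["pixels"][80:300,180:480,::-1],(600,440)))
cv2.imwrite("pics/s1.png",o[0]);cv2.imwrite("pics/t1.png",o[1])
E
```

```text
{'eef_pos': [0.5629, -0.2791, 0.1168], 'ft_force': [-0.7189, -0.977, -0.0728], 'grip_width': 0.0003, 'joint_pos': [0.5217, 0.3747, -0.166, 1.6337, 0.066, 1.1452, -1.2304]}
```

View pics/s1.png

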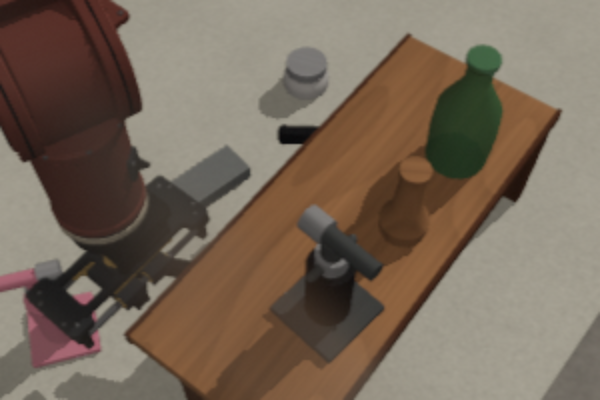

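The fingers are closed at wing height, on the right of the right wing and in front of the shelf edge. In the crop the gripper is near (120,250) and the wing near (170,260), with nothing touching. Now I push along the arc.

Emit:
send_rows(
  motion=[
    [1, [-0.014, -0.105, -0.015], [0, 0, 0]],
    [1, [-0.05, -0.16, -0.015], [0, 0, 0]],
    [1, [-0.094, -0.214, -0.015], [0, 0, 0]],
    [1, [-0.12, -0.27, -0.015], [0, 0, 0]],
    [1, [-0.14, -0.33, -0.015], [0, 0, 0]],
  ],
)

```text
time_s: 2.2
eef_pos: [0.5371, -0.214, 0.1247]
tool_rot: [[1.0, 0.0, 0.002], [0.0, -1.0, -0.001], [0.002, 0.001, -1.0]]
ft_force: [0.5, -2.6, 0.7]
grip_width: 0.0002
finger_force: 0.9
```

Emit:
send_rows(
  motion=[
    [1, [-0.01, -0.06, 0], [0, 0, 0]],
    [1, [-0.016, -0.124, 0], [0, 0, 0]],
    [1, [-0.01, -0.185, 0], [0, 0, 0]],
    [1, [0, -0.22, 0], [0, 0, 0]],
    [1, [0, -0.22, 0], [0, 0, 0]],
  ],
)

```text
time_s: 2.7
eef_pos: [0.5373, -0.1682, 0.1234]
tool_rot: [[1.0, 0.003, -0.001], [0.003, -1.0, 0.001], [-0.001, -0.001, -1.0]]
ft_force: [-0.2, 0.2, 0.1]
grip_width: 0.0006
finger_force: 0.0
```

```bash
python3 - <<'E'
from rig import monitor, cams
import cv2,numpy as np
s=monitor.sense(); print({k:np.round(s[k],4).tolist() for k in("eef_pos","ft_force","grip_width","time_s")})
o=[]
for n in("scene","top"):
    r=cams.read_camera(n); np.savez(f"{n}2.npz",**r); o.append(cv2.resize(r["pixels"][100:300,180:480,::-1],(450,300)))
cv2.imwrite("pics/s2.png",np.vstack(o))
E
```

```text
{'eef_pos': [0.5373, -0.1682, 0.1234], 'ft_force': [-0.2156, 0.1939, 0.1037], 'grip_width': 0.0006, 'time_s': 2.7}
```

View pics/s2.png

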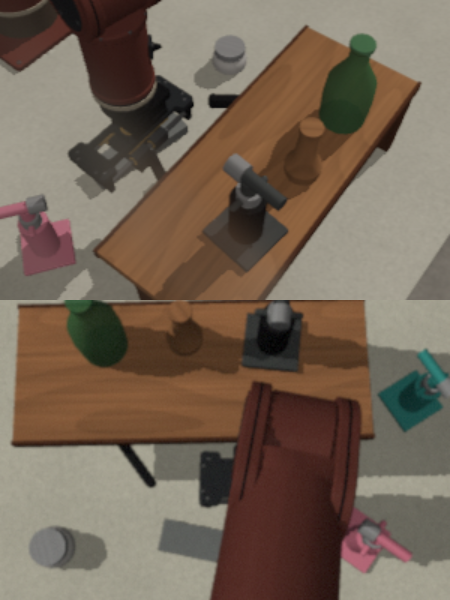

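The crop shows the wing (about 155,165 in the scene part) moving ahead of the fingers, with everything else standing untouched. I go on slowly towards the stop.

Emit:
send_rows(
  motion=[
    [1, [0.008, -0.03, 0], [0, 0, 0]],
    [1, [0.016, -0.06, 0], [0, 0, 0]],
    [1, [0.025, -0.09, 0], [0, 0, 0]],
    [1, [0.035, -0.11, 0], [0, 0, 0]],
    [1, [0.035, -0.11, 0], [0, 0, 0]],
  ],
)

```text
time_s: 3.3
eef_pos: [0.5443, -0.1469, 0.1235]
tool_rot: [[1.0, 0.002, 0.0], [0.002, -1.0, 0.0], [0.0, -0.0, -1.0]]
ft_force: [0.2, 0.6, 0.1]
grip_width: 0.0003
finger_force: 0.0
```

Emit:
send_rows(
  motion=[
    [1, [0.007, -0.01, 0], [0, 0, 0]],
    [1, [0.014, -0.02, 0], [0, 0, 0]],
    [1, [0.014, -0.02, 0], [0, 0, 0]],
  ],
)

```text
time_s: 3.6
eef_pos: [0.5467, -0.1436, 0.1235]
tool_rot: [[1.0, 0.001, -0.0], [0.001, -1.0, 0.0], [-0.0, -0.0, -1.0]]
ft_force: [-0.2, -0.6, 0.2]
grip_width: 0.0001
finger_force: 0.4
```

Emit:
send_rows(
  motion=[
    [1, [0.007, -0.01, 0], [0, 0, 0]],
    [1, [0.014, -0.02, 0], [0, 0, 0]],
    [1, [0.014, -0.02, 0], [0, 0, 0]],
  ],
)

```text
time_s: 3.9
eef_pos: [0.5485, -0.1412, 0.1233]
tool_rot: [[1.0, -0.0, -0.002], [-0.0, -1.0, -0.001], [-0.002, 0.001, -1.0]]
ft_force: [-5.0, -4.3, 1.7]
grip_width: 0.0005
finger_force: 3.5
```

Emit:
send_rows(
  motion=[
    [1, [0.007, -0.01, 0], [0, 0, 0]],
    [1, [0.014, -0.02, 0], [0, 0, 0]],
    [1, [0.014, -0.02, 0], [0, 0, 0]],
  ],
)

```text
time_s: 4.2
eef_pos: [0.549, -0.1406, 0.1231]
tool_rot: [[1.0, -0.003, -0.006], [-0.003, -1.0, -0.005], [-0.006, 0.005, -1.0]]
ft_force: [-15.1, -11.6, 7.3]
grip_width: 0.0003
finger_force: 9.5
```

The force climbs to about 19 N while the tip barely moves, so the wing is on its stop. I back off along the wing's normal, then lift.

Emit:
send_rows(
  motion=[
    [1, [-0.03, 0.035, 0], [0, 0, 0]],
    [1, [-0.08, 0.1, 0], [0, 0, 0]],
    [1, [-0.15, 0.17, 0], [0, 0, 0]],
    [1, [-0.15, 0.17, 0], [0, 0, 0]],
  ],
)

```text
time_s: 4.6
eef_pos: [0.5213, -0.172, 0.1236]
tool_rot: [[1.0, -0.002, 0.0], [-0.002, -1.0, -0.001], [0.0, 0.001, -1.0]]
ft_force: [-0.1, -0.2, 0.1]
grip_width: 0.0009
finger_force: 0.0
```

Emit:
send_rows(
  motion=[
    [1, [0, 0, -0.2], [0, 0, 0]],
    [1, [0, 0, -0.4], [0, 0, 0]],
    [1, [0, 0, -0.65], [0, 0, 0]],
    [1, [-0.2, 0.2, -0.65], [0, 0, 0]],
    [1, [-0.2, 0.4, -0.65], [0, 0, 0]],
  ],
)

```text
time_s: 5.1
eef_pos: [0.4825, -0.2488, 0.2562]
tool_rot: [[1.0, 0.005, 0.004], [0.005, -1.0, -0.001], [0.004, 0.001, -1.0]]
ft_force: [0.0, 0.1, -0.3]
grip_width: 0.0003
finger_force: 0.0
```

Emit:
send_rows(
  motion=[
    [1, [-0.15, 0.2, 0], [0, 0, 0]],
    [1, [-0.3, 0.4, 0], [0, 0, 0]],
    [1, [-0.4, 0.6, 0], [0, 0, 0]],
    [1, [-0.4, 0.8, 0], [0, 0, 0]],
    [1, [-0.4, 0.8, 0], [0, 0, 0]],
  ],
)

```text
time_s: 5.6
eef_pos: [0.401, -0.4151, 0.2532]
tool_rot: [[1.0, -0.005, -0.0], [-0.005, -1.0, -0.002], [-0.0, 0.002, -1.0]]
ft_force: [-0.1, 1.1, -0.7]
grip_width: 0.0006
finger_force: 0.0
```

```bash
python3 - <<'E'
from rig import monitor, cams
from h import *
s=monitor.sense(); print({k:np.round(s[k],4).tolist() for k in("eef_pos","ft_force","time_s")})
o=[]
for n in("scene","top"):
    r=cams.read_camera(n); np.savez(f"{n}3.npz",**r); o.append(cv2.resize(r["pixels"][100:300,180:480,::-1],(450,300)))
cv2.imwrite("pics/s3.png",np.vstack(o))
for n in("top0","top3","scene0","scene3"):
    r=load(n);P=pts(r);px=r["pixels"].astype(int)
    m=(px.max(-1)<70)&(P[...,2]>.10)&(P[...,2]<.15)&(P[...,0]>.5)&(P[...,0]<.62)&(abs(P[...,1])<.3)
    k,l,st,c=cv2.connectedComponentsWithStats(m.astype(np.uint8))
    for i in range(1,k):
        if st[i,4]<25: continue
        w=ray(r,np.argwhere(l==i)[:,::-1],.137)[:,:2];f=cv2.fitLine(w.astype(np.float32),cv2.DIST_L2,0,.01,.01).ravel();t=(w-f[2:])@f[:2]
        e=(f[2:]+f[:2]*t.min(),f[2:]+f[:2]*t.max()); e=min(e,key=lambda p:p[0])
        ax=np.array([.635,-.189]) if e[1]<-.06 else np.array([.624,.071])
        d=e-ax; print(n,"tip",e.round(3),"len",np.hypot(*d).round(3),"joint",round(.75+np.arctan2(d[1],-d[0])+.042,3),"by line",round(.75+np.arctan2(-f[1]*np.sign(f[0]),abs(f[0]))+.042,3))
E
```

```text
{'eef_pos': [0.401, -0.4151, 0.2532], 'ft_force': [-0.1344, 1.1182, -0.6527], 'time_s': 5.6}
top0 tip [ 0.538 -0.242] len 0.111 joint 0.295 by line 0.26
top0 tip [ 0.535 -0.   ] len 0.114 joint 0.118 by line 0.12
top3 tip [ 0.549 -0.114] len 0.114 joint 1.508 by line 1.52
top3 tip [ 0.535 -0.   ] len 0.114 joint 0.118 by line 0.119
scene0 tip [ 0.546 -0.009] len 0.112 joint -0.007 by line -0.178
scene0 tip [ 0.542 -0.247] len 0.109 joint 0.231 by line 0.311
scene3 tip [ 0.546 -0.009] len 0.112 joint -0.007 by line -0.174
scene3 tip [ 0.55  -0.116] len 0.112 joint 1.502 by line 1.518
```

View pics/s3.png

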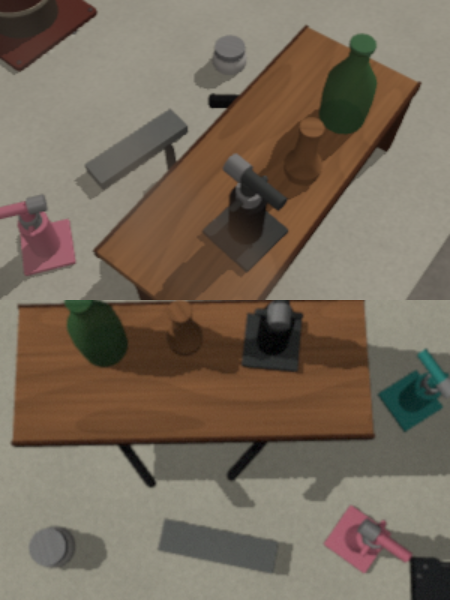

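The right wing, running (265,442)–(232,477) in the top crop, now points left. It measures about 1.5 rad, which is its stop. The left wing is unchanged, everything else stands as before, and the gripper is clear.

```bash
python3 -c "
from rig import workorder
print(workorder.close_job())"
```

```text
the job is handed in; nothing more can be done
None
```

The valve below the black torch (the right one) is shut at its stop, measured at about 1.5 rad; the left valve and the other things are as they were, the gripper is clear, and the job is handed in.

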